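Push a chip carrier home in a screw clamp and back its thumbscrew off a quarter turn

ROBOT

A 6-joint arm with a two-finger parallel gripper is mounted at the origin on a cart in front of the work surface, level with it; the furniture and walls round the work are solid. World frame = base frame: x ahead of the robot, y to its left, z up, the work surface at z = 0. Lengths are in m, angles in rad, forces in N, time in s.
With the tool pointing down it reaches from about 0.35 to 0.975 m from the base axis. Payload 4.9 kg.
Tool frame: the origin (TCP) lies between the finger pads, 19 mm behind the fingertips; this is the grasp point; z points along the fingers, y is the line along which they close (so a half turn about z gives the same grasp; the last joint's range is limited). The gripper opens to 85 mm and grips with 20 to 120 N. Pads are 22 mm wide; open, the fingers measure 114 mm over their backs; the gripper's body (76 mm by 85 mm) begins 54 mm behind the grasp point. The pads swing forward as they close: fully open they stand 13 mm farther back than shut.
Start: joints at [-1.338, 0.053, 1.613, -0, 1.476, -0.119], TCP at [0.215, -0.587, 0.25] pointing down, gripper open.
Joint ranges: [-3.01, 3.01], [-1.01, 2.22], [0.06, 2.58], [-1.02, 4.17], [0.09, 2.62], [-3.14, 3.14]. Speed limits (rad/s): [2.57, 2.57, 3.14, 3.14, 3.14, 3.14].

INTERFACE

Orientations are given as a unit quaternion [w, x, y, z].
In Python, from plant import manip gives the robot as it stands. The module is installed in compiled form; this text tells all that it offers.
- The arm moves only by the tool move_arm, never from a script. Its argument "rows" is a list of rows, each a list of 7 numbers: the shift along the tool's x, y, z in cm, then the turn, a rotation vector about the tool's x, y, z in degrees, then the opening, from -1 (shut) to 1 (fully open). In form: [[tx, ty, tz, ax, ay, az, jaw], ...]. A call has 1 to 20 rows; each row shifts and turns the commanded pose from where the row before left it, along the tool's axes as they then stand; what a row does not reach is not made up. A row lasts 1/12 s, in which the tool goes at most 41.7 mm and 7.16 degrees, less where a joint would pass 70% of its speed; a pose out of reach is approached as far as the arm can. A call is refused whole if a number of a shift passes 4.17 or a number of a turn 7.16, either way. A call with a gripper value outside its range is refused whole. The fingers move at their own pace and stop on an object; the grip force is fixed at half the most. Time passes only in rows, so rows that do not move let the fingers close. It gives the time, the measured TCP pose, the force, the opening and the grip force at its end, in the units of the state.
- manip.state(): the state, without advancing time (a new reading comes with each control period).
- manip.grab_frame(name): name is "scene" or "top"; returns a dict with "img" (420x560x3 uint8, blue, green, red), "mtx" (3x3 intrinsics, pixels), "R" (3x3) and "t" (3): a world point X has camera coordinates R X + t. Camera axes: x right, y down, z forward; pixel columns grow to the right and rows downward; lengths in m; the calibration is good to about 2 mm. A picture is of the moment at which its call begins. There is no depth.
- manip.job_done(): hands the job in; it is judged then, once.
The state is a dict: "time": time; "joint_pos": joint angles; "joint_vel": joint speeds; "joint_efforts": joint torques, N m; "tool_pos": TCP position; "tool_rot": TCP orientation; "contact_force": force on the tool from outside, world axes, zero at the start; "ft_torque": the same for the moment, N m; "gripper_width": opening from 0.0 (shut) to 1.0 (fully open); "grasp_force": force on a finger pad.
Only numpy, scipy, OpenCV 4.12 (cv2) and the standard library are available. Lean on these libraries where they do the work, as an engineer would, in place of code of your own. Each camera call takes 0.05 s, during which the arm holds its last target. There are 200 camera calls.

TASK

With the gripper, press the clamp's spring paddle all the way down to its stop, so that its toe pushes the chip carrier home against the back fence, and let the paddle come up again. Then grip the winged thumbscrew, turn it clockwise until it seats, and back it off a quarter turn. Finish still holding the wings of the thumbscrew firmly in the gripper, and leave the things lying around the clamp where they are.

Things in the scene. Friction and masses are not known exactly. Their poses are not given: they have to be found in the camera images.
- clamp: Screw clamp fixed to the table. Origin under the middle of its 190x84x12 mm base plate; x points away from its front (paddle end, facing the robot within 0.35 rad), y left, z up. Channel 37 mm wide along x from x=0 to the back fence at x=60 mm (rails 22, fence 24 mm high); pivot cheeks at x=20, 62 mm high; bridge with the thumbscrew across the channel at x=46, 74 mm wide, top at z=67 mm.
- paddle (a joint): Angle of the spring paddle (rad): 0 = up (start), 0.40 = down on its stop. About 4.5 N at the pad to start, 8 N at the stop; it springs up when let go. A bell crank pivoting at clamp x=20, z=55 mm: the pad points to the robot, the toe hangs in the channel in front of the carrier and moves 15 mm towards the fence as the pad goes down, pushing the carrier home.
- paddle_pad (a point): Middle of the upper face of the paddle's pad (36 mm front to back, 44 mm across). At rest: clamp x=-69, y=0, z=89 mm, rising 0.3 rad towards the robot; at the stop: x=-75, z=51.5 mm, falling 0.1 rad towards the robot.
- thumbscrew (a joint): Turn of the thumbscrew (rad): 0 = seated on its hard stop, negative = backed off (anticlockwise from above); starts between -2.5 and -1.0. Clockwise from above raises the value. Upright axis at clamp x=46, y=0 mm. It does not noticeably rise or fall, stays where it is left and needs about 0.05 N m.
- thumbscrew_grip (a point): On the thumbscrew's axis at mid-height of its wings, 98 mm above the table. The wings are two flat rounded steel ears in one plane, together 38 mm long, 10 mm thick, from 86 to 110 mm above the table, gripped across its thickness from above; the point's x runs along the wings. At screw value q they are turned by -q (anticlockwise from above) from the clamp's x axis.
- carrier: Flat chip carrier, 28 (x) x 34 (y) x 7 mm, loose in the clamp's channel, whose floor is 12 mm above the table; origin in the middle of its underside. It starts 8 to 14 mm short of the fence; home, against the fence, its origin is at clamp x=46 mm, under the screw.
- vial: Bystander, to be left alone: glass sample vial with screw cap, standing, 24 mm across and 50 mm high, a few centimetres right of the clamp; origin in the middle of its underside.
- tweezers: Bystander, to be left alone: tweezers, 14x123x10 mm, lying right of the clamp's front half; origin in the middle of its underside.
- petri: Bystander, to be left alone: covered round dish, 61 mm across and 13 mm high, left of the clamp; origin in the middle of its underside.
- hex_keys: Bystander, to be left alone: folding hex key set, 25x85x20 mm, lying left of the clamp's front half; origin in the middle of its underside.
- calliper: Bystander, to be left alone: calliper, 57x210x15 mm, lying near the table's left edge.
- marker: Bystander, to be left alone: marker pen, 17x135x16 mm, lying on the right near the table's front edge.

How it is judged:
By the outcome, as a careful person would: the job done as asked, in the order asked, and still so for the second after the job is handed in, while the arm keeps its last pose, push and grip.
It also fails if it takes over 61 s, if anything falls off the work surface, if the arm or the gripper's body presses on something with over 40 N, if the wrist force passes 120 N, or if a joint passes its speed limit or range.

## Working session

There is one attempt and no reset: what is moved stays moved. The work goes in short steps, Python scripts to look and compute and a tool call to move; the robot and the scene stay as the last step left them, time stands still between calls to the robot, and variables do not carry over. Pictures are saved under pics/ and viewed, at most 10 in all, crops included, and the job is handed in when it is done.

Besides the shell and the picture viewer there is one more tool, called after "Request:" as name([rows], argument=value, ...), one row to a line, values as JSON. move_arm: Moves the arm, as the interface text tells. Its arguments: {"type":"object","properties":{"rows":{"type":"array","items":{"type":"array","items":{"type":"number"}}}},"required":["rows"]}

```bash
mkdir -p pics
python3 - <<'E'
from plant import manip
import cv2,numpy as np
for n in("scene","top"):
    f=manip.grab_frame(n);cv2.imwrite(f"pics/{n}0.png",f["img"]);np.savez(f"{n}0.npz",**f)
    print(n,f["mtx"].round(1).tolist(),f["R"].round(3).tolist(),f["t"].round(3).tolist())
s=manip.state();print({k:np.round(v,3).tolist() for k,v in s.items()})
E
```

```text
scene [[405.7, 0.0, 280.2], [0.0, 405.7, 213.9], [0.0, 0.0, 1.0]] [[-0.877, -0.481, -0.009], [-0.24, 0.453, -0.859], [0.417, -0.751, -0.512]] [0.482, 0.171, 0.827]
top [[483.7, 0.0, 277.9], [0.0, 483.7, 211.3], [0.0, 0.0, 1.0]] [[-0.024, -0.999, 0.026], [-0.985, 0.02, -0.17], [0.169, -0.03, -0.985]] [0.068, 0.536, 0.979]
{'time': 0.1, 'joint_pos': [-1.338, 0.053, 1.614, 0.0, 1.476, -0.119], 'joint_vel': [-0.0, -0.002, -0.003, -0.002, 0.002, 0.002], 'joint_efforts': [-0.0, -39.49, -37.136, -0.0, 0.004, 0.0], 'tool_pos': [0.215, -0.586, 0.249], 'tool_rot': [-0.001, 0.985, 0.175, -0.0], 'contact_force': [-0.068, 0.33, -0.426], 'ft_torque': [-0.009, -0.011, 0.011], 'grasp_force': 0.0, 'gripper_width': 1.0}
```

View pics/top0.png

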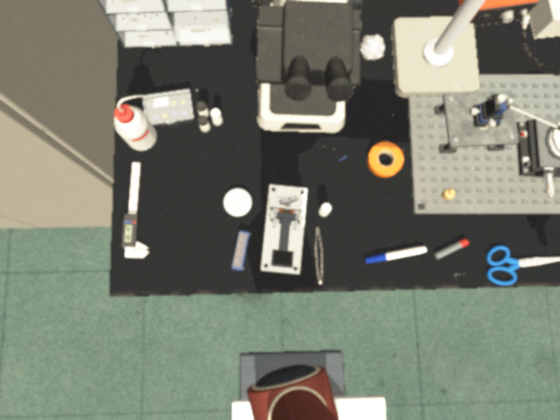

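View pics/scene0.png

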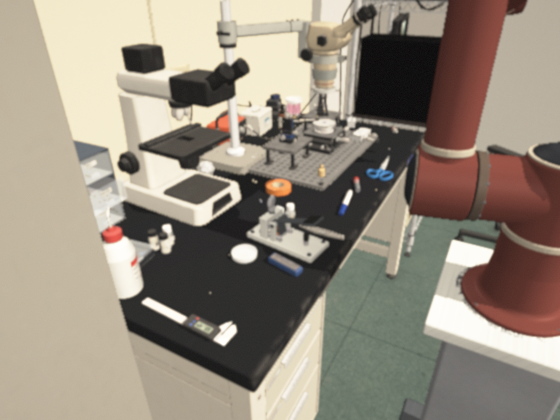

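Top view: the clamp's light base plate spans about (262–308, 185–273), with the dark paddle pad at about (283,258) and the screw near (288,200). Petri is at (237,202), the hex keys at (241,250), the tweezers at (319,255) and the vial at (325,209). The scene view shows the clamp at about (285,230).

```bash
cat > h.py <<'E'
import numpy as np,cv2
def ray(f,uv,z):
    d=f["R"].T@np.linalg.inv(f["mtx"])@np.array([uv[0],uv[1],1.]);c=-f["R"].T@f["t"]
    return c+d*(z-c[2])/d[2]
def proj(f,X):
    p=f["mtx"]@(f["R"]@np.asarray(X,float)+f["t"]);return p[:2]/p[2]
E
python3 - <<'E'
from h import *
f=dict(np.load("top0.npz"));g=dict(np.load("scene0.npz"))
im=f["img"];h=cv2.cvtColor(im,cv2.COLOR_BGR2GRAY)
m=np.zeros_like(h);m[178:282,254:316]=(h[178:282,254:316]>110)*255
n,l,st,_=cv2.connectedComponentsWithStats(m);k=1+st[1:,4].argmax()
c=max(cv2.findContours((l==k).astype(np.uint8),0,1)[0],key=cv2.contourArea)
print(st[k])
w=np.array([ray(f,p[0],.012)[:2] for p in c],np.float32)
r=cv2.minAreaRect(w);print(r)
b=cv2.boxPoints(r);print(b.round(4))
cv2.imwrite("pics/topc.png",cv2.resize(im[175:285,225:345],None,fx=5,fy=5,interpolation=cv2.INTER_CUBIC))
cv2.imwrite("pics/scec.png",cv2.resize(g["img"][185:275,230:350],None,fx=6,fy=6,interpolation=cv2.INTER_CUBIC))
E
```

```text
[ 260  184   49   91 2921]
((0.5051378011703491, 0.04202196002006531), (0.08873748034238815, 0.1929648369550705), 82.9293441772461)
[[ 0.4039  0.0099]
 [ 0.5954 -0.0139]
 [ 0.6063  0.0742]
 [ 0.4149  0.0979]]
```

View pics/topc.png

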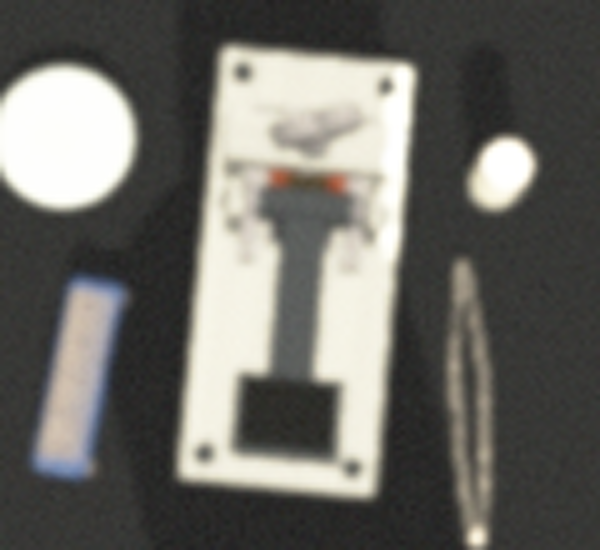

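View pics/scec.png

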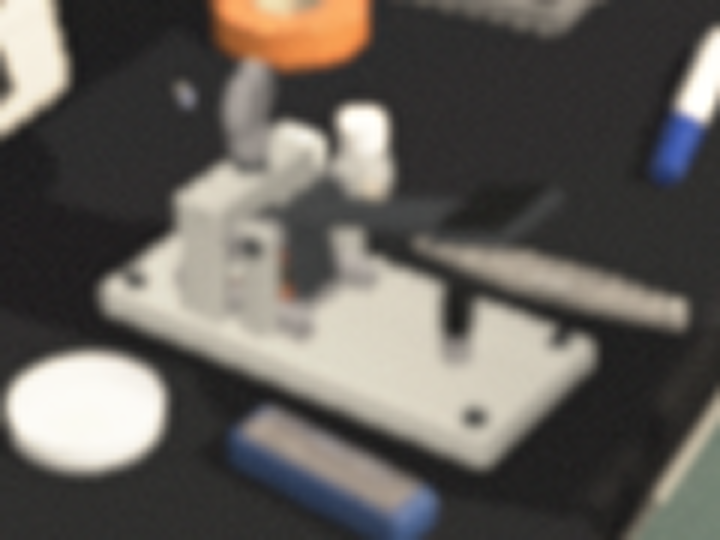

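The crops agree. Plate corners in the top crop are about (220,47), (415,67), (378,497), (178,480), the pad is at (287,417), and the grey wings run from about (272,140) to (365,108). In the scene crop the wing at (250,110) is seen nearly edge-on.

Run:
```python
from h import *
f=dict(np.load("top0.npz"));g=dict(np.load("scene0.npz"))
P=lambda x,y:(225+(x+.5)/5-.5,175+(y+.5)/5-.5)
cs=[ray(f,P(*p),.012)[:2] for p in [(220,47),(415,67),(378,497),(178,480)]]
print("corners",np.round(cs,4));fr=(cs[2]+cs[3])/2;bk=(cs[0]+cs[1])/2
print("sizes",np.linalg.norm(cs[0]-cs[3]),np.linalg.norm(cs[1]-cs[2]),np.linalg.norm(cs[0]-cs[1]))
yaw=np.arctan2(*(bk-fr)[::-1]);o=np.mean(cs,0);print("yaw",yaw,"o",o)
R=np.array([[np.cos(yaw),-np.sin(yaw)],[np.sin(yaw),np.cos(yaw)]])
tc=lambda uv,z:(R.T@(ray(f,uv,z)[:2]-o)*1000).round(1)
pc=[(235,373),(342,380),(338,458),(232,450)]
print("pad",tc(P(287,415),.089),[tc(P(*p),.089).tolist() for p in pc])
for n,z in(("carrier hole",0),):pass
# wings mask in top
im=f["img"].astype(int);gr=im.mean(2);sub=gr[190:207,276:303]
print(np.round(sub).astype(int))
for q in(-1,-1.5,-2,-2.5):
    c=o+R@[.046,0];a=yaw-q
    print(q,[ (proj(f,[*(c+s*.019*np.array([np.cos(a),np.sin(a)])),.11])).round(1).tolist() for s in(-1,0,1)],[ (proj(g,[*(c+s*.019*np.array([np.cos(a),np.sin(a)])),.1])).round(1).tolist() for s in(-1,0,1)])
s=g["img"].astype(int).mean(2)[190:220,258:295];print(np.round(s[:, :30]).astype(int))
```

```text
corners [[ 0.6044  0.0737]
 [ 0.5937 -0.0122]
 [ 0.4058  0.0103]
 [ 0.415   0.0957]]
sizes 0.19063209519321433 0.18928218893052856 0.08652168151705436
yaw -0.11719713552391099 o [0.50472771 0.04185058]
pad [-69.4   1.2] [[-54.7, 23.4], [-53.4, -19.4], [-84.5, -20.6], [-85.3, 21.7]]
[[223 234 237 238 238 237 235 235 235 235 236 236 237 236 237 236 236 236
  237 236 237 237 236 233 221 197 186]
 [231 234 237 237 238 237 235 237 235 235 236 237 236 237 237 236 237 235
  237 237 237 237 235 231 202 154 138]
 [235 237 238 237 238 236 236 235 236 235 236 236 237 237 237 236 236 237
  236 235 236 238 236 229 192 135 124]
 [235 237 238 237 237 236 235 235 235 236 236 237 237 236 236 237 235 235
  236 235 236 238 236 229 201 163 166]
 [234 236 236 236 237 235 235 235 236 235 236 237 237 236 235 234 233 232
  232 233 235 235 235 233 220 212 230]
 [230 230 231 231 231 230 231 233 234 234 234 233 233 231 228 227 226 223
  222 221 226 231 236 235 233 238 250]
 [224 222 221 221 220 219 224 227 227 226 223 223 220 216 214 214 215 216
  212 210 213 225 233 234 235 244 253]
 [228 226 224 222 214 212 
[... 4563 characters left out ...]
174 170 169 163 160 163
  163 159 157 156 157 148 133 118 107 120 141 165]
 [ 46  53  69 101 142 174 190 203 209 210 208 204 197 192 184 173 164 161
  158 156 156 153 146 130 106  90  82  91 113 142]
 [ 56  86 120 150 182 203 208 208 210 209 207 205 197 187 176 166 160 157
  156 154 145 133 120 103  84  76  72  74  92 120]
 [ 73 123 164 187 203 210 211 210 209 207 202 195 184 172 163 158 154 152
  152 148 128 108  92  80  75  72  70  70  77  99]
 [ 81 135 177 194 201 207 209 209 206 200 190 180 168 160 156 150 141 135
  134 126 105  86  77  72  71  72  70  70  73  81]
 [ 77 126 165 182 187 194 198 201 198 188 175 165 158 152 146 131 115 104
  106  98  84  75  72  72  72  73  72  72  72  72]]
```

Request:
move_arm([
  [1.57,-1.94,0,0,0,0,-1],
  [1.57,-1.94,0,0,0,0,-1],
  [1.57,-1.94,0,0,0,0,-1],
  [1.57,-1.94,0,0,0,0,-1],
  [1.57,-1.94,0,0,0,0,-1],
  [1.57,-1.94,0,0,0,0,-1],
  [1.57,-1.94,0,0,0,0,-1],
  [1.57,-1.94,0,0,0,0,-1],
  [1.57,-1.94,0,0,0,0,-1],
  [1.57,-1.94,0,0,0,0,-1],
  [1.57,-1.94,0,0,0,0,-1],
  [1.57,-1.94,0,0,0,0,-1],
  [1.57,-1.94,0,0,0,0,-1],
  [1.57,-1.94,0,0,0,0,-1],
  [1.57,-1.94,0,0,0,0,-1],
  [1.57,-1.94,0,0,0,0,-1],
  [1.57,-1.94,0,0,0,0,-1],
  [1.57,-1.94,0,0,0,0,-1],
  [1.57,-1.94,0,0,0,0,-1],
  [1.57,-1.94,0,0,0,0,-1],
])

```text
time: 1.77
tool_pos: [0.3764, -0.113, 0.2496]
tool_rot: [-0.0, 0.985, 0.175, -0.0]
contact_force: [1.8, -0.6, -0.5]
gripper_width: -0.002
grasp_force: 0.0
```

```bash
cat > rem.py <<'E'
# usage: rem.py x y z yawdeg : remaining shift in current tool axes (cm), turn about tool (deg)
import sys,numpy as np
from scipy.spatial.transform import Rotation as Ro
from plant import manip
s=manip.state();q=s["tool_rot"];R=Ro.from_quat([q[1],q[2],q[3],q[0]])
a=np.radians(float(sys.argv[4]));T=Ro.from_matrix(np.array([[np.cos(a),np.sin(a),0],[np.sin(a),-np.cos(a),0],[0,0,-1]]))
x=R.as_matrix()[:,0]
print("t",s["time"],"pos",np.round(s["tool_pos"],4),"yaw",np.degrees(np.arctan2(x[1],x[0])).round(2),"j",np.round(s["joint_pos"],3),"F",np.round(s["contact_force"],1),"M",np.round(s["ft_torque"],2),s["gripper_width"],s["grasp_force"])
print("shift cm",(R.inv().apply(np.array(sys.argv[1:4],float)-s["tool_pos"])*100).round(2),"turn",np.degrees((R.inv()*T).as_rotvec()).round(2))
E
python3 rem.py .432 .050 .17 99
```

```text
t 1.7667 pos [ 0.3764 -0.113   0.2496] yaw 20.14 j [-0.482 -0.555  2.117 -0.     1.581  0.738] F [ 1.8 -0.6 -0.5] M [-0.02 -0.   -0.01] -0.0016310920236716497 0.0
shift cm [ 10.84 -13.38   7.96] turn [-2.000e-02  0.000e+00 -7.886e+01]
```

Request:
move_arm([
  [1.55,-1.91,0,0,0,0,-1],
  [1.55,-1.91,0,0,0,0,-1],
  [1.55,-1.91,0,0,0,0,-1],
  [1.55,-1.91,0,0,0,0,-1],
  [1.55,-1.91,0,0,0,0,-1],
  [1.55,-1.91,0,0,0,0,-1],
  [1.55,-1.91,0,0,0,0,-1],
  [0,0,0.66,0,0,-6.57,-1],
  [0,0,0.66,0,0,-6.57,-1],
  [0,0,0.66,0,0,-6.57,-1],
  [0,0,0.66,0,0,-6.57,-1],
  [0,0,0.66,0,0,-6.57,-1],
  [0,0,0.66,0,0,-6.57,-1],
  [0,0,0.66,0,0,-6.57,-1],
  [0,0,0.66,0,0,-6.57,-1],
  [0,0,0.66,0,0,-6.57,-1],
  [0,0,0.66,0,0,-6.57,-1],
  [0,0,0.66,0,0,-6.57,-1],
  [0,0,0.66,0,0,-6.57,-1],
  [0,0,0,0,0,0,-1],
])

```text
time: 3.43
tool_pos: [0.431, 0.0487, 0.1688]
tool_rot: [-0.001, 0.649, 0.761, -0.001]
contact_force: [-0.1, 0.8, -0.5]
gripper_width: 0.001
grasp_force: 0.0
```

```bash
python3 rem.py .432 .050 .115 99
```

```text
t 3.4333 pos [0.431  0.0487 0.1688] yaw 99.1 j [-0.059 -0.369  2.124  0.     1.39  -0.218] F [-0.1  0.8 -0.5] M [-0.03  0.04 -0.01] 0.0011902246769824047 0.0
shift cm [0.11 0.14 5.38] turn [-0.2  -0.05  0.1 ]
```

Request:
move_arm([
  [0.1,0.1,1.3,0,0,0,-1],
  [0,0,1.3,0,0,0,-1],
  [0,0,1.3,0,0,0,-1],
  [0,0,1.3,0,0,0,-1],
  [0,0,0.5,0,0,0,-1],
  [0,0,0.5,0,0,0,-1],
  [0,0,0.5,0,0,0,-1],
  [0,0,0.5,0,0,0,-1],
  [0,0,0.5,0,0,0,-1],
  [0,0,0,0,0,0,-1],
])

```text
time: 4.27
tool_pos: [0.4336, 0.0498, 0.0939]
tool_rot: [0.001, 0.65, 0.76, 0.0]
contact_force: [0.3, 0.2, 4.8]
gripper_width: -0.001
grasp_force: 2.3
```

```bash
python3 rem.py .432 .050 .0705 99
```

```text
t 4.2667 pos [0.4336 0.0498 0.0939] yaw 98.97 j [-0.057 -0.268  2.18   0.     1.228 -0.213] F [0.3 0.2 4.8] M [ 0.07  0.06 -0.02] -0.0009817246734333215 2.2682556859217584
shift cm [ 0.05 -0.16  2.34] turn [ 0.08  0.01 -0.03]
```

Request:
move_arm([
  [0,0,0.4,0,0,0,-1],
  [0,0,0.4,0,0,0,-1],
  [0,0,0.4,0,0,0,-1],
  [0,0,0.4,0,0,0,-1],
  [0,0,0.3,0,0,0,-1],
  [0,0,0,0,0,0,-1],
])

```text
time: 4.77
tool_pos: [0.433, 0.0499, 0.0751]
tool_rot: [-0.0, 0.65, 0.76, -0.0]
contact_force: [-4.3, 0.2, 7.0]
gripper_width: 0.0
grasp_force: 3.6
```

```bash
python3 rem.py .432 .050 .0705 99
```

```text
t 4.7667 pos [0.433  0.0499 0.0751] yaw 98.98 j [-0.057 -0.238  2.191  0.     1.189 -0.213] F [-4.3  0.2  7. ] M [ 0.14  0.72 -0.01] 0.0003928583400674236 3.573059475165792
shift cm [ 0.03 -0.09  0.46] turn [-0.04 -0.02 -0.02]
```

Request:
move_arm([
  [0,0,0.2,0,0,0,-1],
  [0,0,0.2,0,0,0,-1],
  [0,0,0.1,0,0,0,-1],
  [0,0,0,0,0,0,-1],
])

```text
time: 5.1
tool_pos: [0.4331, 0.0499, 0.0706]
tool_rot: [-0.0, 0.65, 0.76, -0.0]
contact_force: [-4.4, 1.1, 7.2]
gripper_width: -0.002
grasp_force: 3.8
```

Request:
move_arm([
  [0,0,0.1,0,0,0,-1],
  [0,0,0.1,0,0,0,-1],
  [0,0,0,0,0,0,-1],
])

```text
time: 5.35
tool_pos: [0.4333, 0.0499, 0.0701]
tool_rot: [-0.001, 0.65, 0.76, -0.0]
contact_force: [-9.6, 1.2, 16.8]
gripper_width: -0.002
grasp_force: 8.8
```

Request:
move_arm([
  [0,0,0.05,0,0,0,-1],
  [0,0,0,0,0,0,-1],
  [0,0,0,0,0,0,-1],
  [0,0,0,0,0,0,-1],
  [0,0,0,0,0,0,-1],
])

```text
time: 5.77
tool_pos: [0.4334, 0.0499, 0.07]
tool_rot: [-0.001, 0.649, 0.76, -0.0]
contact_force: [-10.5, 0.4, 19.6]
gripper_width: 0.001
grasp_force: 10.3
```

Run:
```python
from plant import manip
import cv2
g=manip.grab_frame("scene");a=cv2.resize(g["img"][175:275,230:350],None,fx=5,fy=5,interpolation=cv2.INTER_CUBIC)
cv2.imwrite("pics/press.png",a)
```

```text
(no output)
```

View pics/press.png

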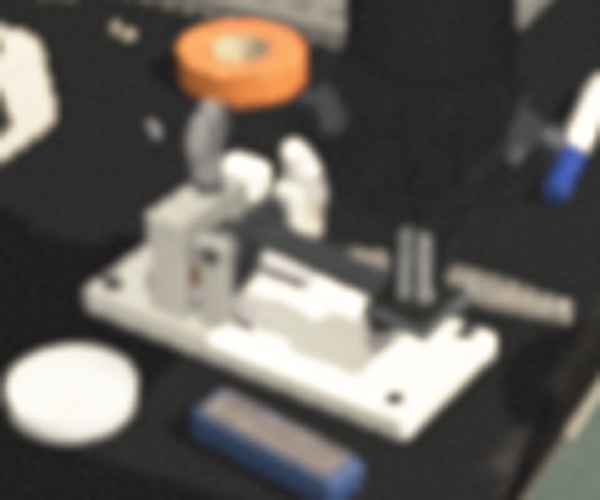

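The picture shows the paddle flat on its stop: the pad is under the fingertips at crop (415,290), with the arm horizontal, and the force step agrees. Next I release it and move to the screw.

Request:
move_arm([
  [0,0,-0.6,0,0,0,-1],
  [0,0,-0.8,0,0,0,-1],
  [0,0,-0.8,0,0,0,-1],
  [0,0,-0.8,0,0,0,-1],
  [0,0,-0.8,0,0,0,-1],
  [0,0,-0.8,0,0,0,-1],
  [0,0,-1.5,0,0,0,-1],
  [0,0,-1.5,0,0,0,-1],
  [0,0,-1.5,0,0,0,-1],
  [0,0,0,0,0,0,0],
])

```text
time: 6.65
tool_pos: [0.4339, 0.0498, 0.1607]
tool_rot: [0.001, 0.649, 0.76, 0.001]
contact_force: [-0.7, -0.1, 1.5]
gripper_width: 0.132
grasp_force: 0.0
```

```bash
python3 rem.py .5504 .0365 .16 99
```

```text
t 6.65 pos [0.4339 0.0498 0.1607] yaw 99.0 j [-0.057 -0.356  2.129  0.     1.366 -0.214] F [-0.7 -0.1  1.5] M [-0.01  0.    0.01] 0.1324822446543057 0.0
shift cm [-3.13 11.3   0.1 ] turn [ 0.16  0.03 -0.  ]
```

Run:
```python
from plant import manip
import cv2,numpy as np
f=manip.grab_frame("top");g=manip.grab_frame("scene")
a=cv2.resize(f["img"][175:275,235:335],None,fx=4,fy=4,interpolation=cv2.INTER_CUBIC)
b=cv2.resize(g["img"][185:265,240:320],None,fx=5,fy=5,interpolation=cv2.INTER_CUBIC)
cv2.imwrite("pics/rel.png",np.hstack([a,b]))
```

```text
(no output)
```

View pics/rel.png

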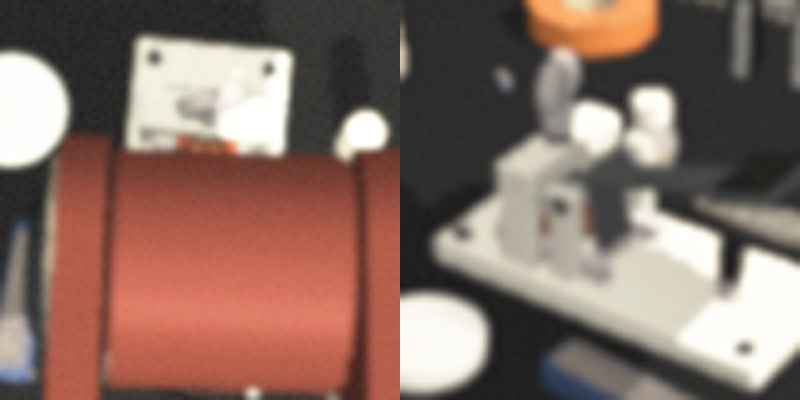

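The paddle is up again (crop right, about (680,180)). Orange carrier now shows left of the cheek at (545,220), so it has moved towards the fence. Next I go over the screw.

Request:
move_arm([
  [-0.52,1.88,0,0,0,0,0],
  [-0.52,1.88,0,0,0,0,0],
  [-0.52,1.88,0,0,0,0,0],
  [-0.52,1.88,0,0,0,0,0],
  [-0.52,1.88,0,0,0,0,0],
  [-0.52,1.88,0,0,0,0,0],
  [0,0,0,0,0,0,0],
  [0,0,0,0,0,0,0],
])

```text
time: 7.42
tool_pos: [0.5484, 0.0366, 0.1561]
tool_rot: [-0.002, 0.65, 0.76, -0.001]
contact_force: [-0.4, -0.1, -0.0]
gripper_width: 0.496
grasp_force: 0.0
```

```bash
python3 rem.py .5504 .0365 .098 99;python3 - <<'E'
from plant import manip
import cv2,numpy as np
g=manip.grab_frame("scene")
cv2.imwrite("pics/over.png",cv2.resize(g["img"][155:255,230:330],None,fx=6,fy=6,interpolation=cv2.INTER_CUBIC))
E
```

```text
t 7.4167 pos [0.5484 0.0366 0.1561] yaw 98.98 j [-0.069 -0.047  1.874  0.     1.319 -0.226] F [-0.4 -0.1 -0. ] M [0.01 0.   0.04] 0.49613884141972164 0.0
shift cm [-0.04  0.23  5.81] turn [-0.25 -0.06 -0.02]
```

View pics/over.png

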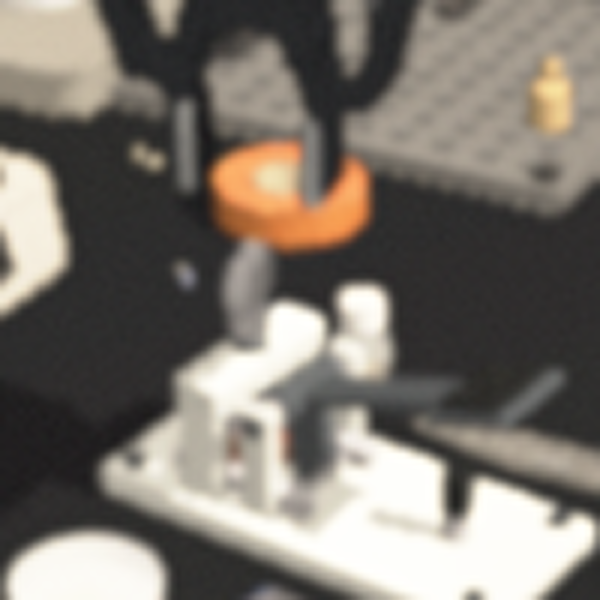

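The pads, at crop columns 185 and 318, straddle the wing at (248,290). Descend and close.

Request:
move_arm([
  [0,0.2,1.0,0,0,0,0],
  [0,0,1.0,0,0,0,0],
  [0,0,1.0,0,0,0,0],
  [0,0,1.0,0,0,0,0],
  [0,0,1.0,0,0,0,0],
  [0,0,0.6,0,0,0,0],
  [0,0,0,0,0,0,0],
  [0,0,0,0,0,0,-0.5],
  [0,0,0,0,0,0,-0.7],
  [0,0,0,0,0,0,-1],
  [0,0,0,0,0,0,-1],
  [0,0,0,0,0,0,-1],
  [0,0,0,0,0,0,-1],
  [0,0,0,0,0,0,-1],
  [0,0,0,0,0,0,-1],
  [0,0,0,0,0,0,-1],
])

```text
time: 8.8
tool_pos: [0.5534, 0.0371, 0.1043]
tool_rot: [0.002, 0.649, 0.76, 0.002]
contact_force: [5.5, 2.4, 4.1]
gripper_width: 0.103
grasp_force: 103.8
```

```bash
python3 rem.py .5504 .0365 .098 99
```

```text
t 8.8 pos [0.5534 0.0371 0.1043] yaw 98.99 j [-6.800e-02  1.900e-02  1.902e+00  1.000e-03  1.215e+00 -2.250e-01] F [5.5 2.4 4.1] M [ 0.41 -0.9   0.04] 0.10283713915675381 103.77696990966797
shift cm [-0.01 -0.31  0.63] turn [ 0.32  0.03 -0.01]
```

Request:
move_arm([
  [0,0,0,0,0,0,-0.3],
  [0,0,0,0,0,0,-0.3],
  [0,0,0,0,0,0,-0.3],
  [0,0,0,0,0,0,-0.3],
])

```text
time: 9.13
tool_pos: [0.5501, 0.0368, 0.1012]
tool_rot: [-0.001, 0.649, 0.76, -0.001]
contact_force: [-0.1, -0.7, -0.1]
gripper_width: 0.346
grasp_force: 0.0
```

```bash
python3 rem.py .553 .0368 .098 99
```

```text
t 9.1333 pos [0.5501 0.0368 0.1012] yaw 99.0 j [-0.068  0.021  1.906 -0.     1.218 -0.225] F [-0.1 -0.7 -0.1] M [-0.02  0.   -0.01] 0.3456174413889509 0.0
shift cm [-0.05  0.28  0.32] turn [-0.16 -0.02 -0.  ]
```

Request:
move_arm([
  [0,0.35,0.4,0,0,0,-0.3],
  [0,0,0,0,0,0,-0.3],
  [0,0,0,0,0,0,-0.6],
  [0,0,0,0,0,0,-0.8],
  [0,0,0,0,0,0,-1],
  [0,0,0,0,0,0,-1],
  [0,0,0,0,0,0,-1],
  [0,0,0,0,0,0,-1],
  [0,0,0,0,0,0,-1],
])

```text
time: 9.88
tool_pos: [0.5535, 0.0373, 0.0977]
tool_rot: [-0.001, 0.649, 0.76, -0.001]
contact_force: [-4.8, -1.3, 2.3]
gripper_width: 0.153
grasp_force: 58.6
```

```bash
python3 rem.py .5535 .037 .098 99
```

```text
t 9.8833 pos [0.5535 0.0373 0.0977] yaw 99.0 j [-6.700e-02  3.400e-02  1.900e+00 -1.000e-03  1.212e+00 -2.230e-01] F [-4.8 -1.3  2.3] M [-0.21  0.93 -0.04] 0.15327965427042883 58.60064148902893
shift cm [-0.03 -0.01 -0.02] turn [-0.2  -0.01  0.  ]
```

Request:
move_arm([
  [0,0,0,0,0,0,-1],
  [0,0,0,0,0,0,-1],
  [0,0,0,0,0,0,-1],
  [0,0,0,0,0,0,-1],
])

```text
time: 10.22
tool_pos: [0.5535, 0.0373, 0.0978]
tool_rot: [-0.001, 0.649, 0.76, -0.001]
contact_force: [-5.4, -1.0, 1.3]
gripper_width: 0.154
grasp_force: 58.6
```

```bash
python3 rem.py .5535 .037 .098 99
```

```text
t 10.2167 pos [0.5535 0.0373 0.0978] yaw 99.0 j [-6.700e-02  3.400e-02  1.899e+00 -1.000e-03  1.212e+00 -2.230e-01] F [-5.4 -1.   1.3] M [-0.17  0.91  0.01] 0.1542614961021306 58.60064685344696
shift cm [-0.03 -0.01 -0.02] turn [-0.19 -0.01  0.  ]
```

Request:
move_arm([
  [0,-0.15,0,0,0,0,-1],
  [0,0,0,0,0,5,-1],
  [0,0,0,0,0,5,-1],
  [0,0,0,0,0,5,-1],
  [0,0,0,0,0,5,-1],
  [0,0,0,0,0,5,-1],
  [0,0,0,0,0,5,-1],
  [0,0,0,0,0,0,-1],
])

```text
time: 10.88
tool_pos: [0.5539, 0.0373, 0.0979]
tool_rot: [0.001, 0.825, 0.566, 0.001]
contact_force: [3.1, -1.0, -4.9]
gripper_width: 0.154
grasp_force: 58.6
```

```bash
python3 rem.py .552 .037 .098 69
```

```text
t 10.8833 pos [0.5539 0.0373 0.0979] yaw 68.91 j [-0.067  0.031  1.902  0.     1.206  0.301] F [ 3.1 -1.  -4.9] M [-0.02 -0.57 -0.02] 0.154379784845853 58.55997562408447
shift cm [-0.09 -0.16 -0.01] turn [ 0.11 -0.06 -0.09]
```

Request:
move_arm([
  [0.03,0.07,0,0,0,5,-1],
  [0,0,0,0,0,5,-1],
  [0,0,0,0,0,5,-1],
  [0,0,0,0,0,5,-1],
  [0,0,0,0,0,5,-1],
  [0,0,0,0,0,5,-1],
  [0,0,0,0,0,5,-1],
  [0,0,0,0,0,5,-1],
  [0,0,0,0,0,0,-1],
])

```text
time: 11.63
tool_pos: [0.5545, 0.0368, 0.0979]
tool_rot: [0.001, 0.968, 0.251, 0.001]
contact_force: [3.2, -2.6, -4.5]
gripper_width: 0.156
grasp_force: 58.6
```

```bash
python3 rem.py .553 .037 .098 29
python3 - <<'E'
from plant import manip
import cv2,numpy as np
g=manip.grab_frame("scene")
cv2.imwrite("pics/turn.png",cv2.resize(g["img"][165:245,230:310],None,fx=7,fy=7,interpolation=cv2.INTER_CUBIC))
E
```

```text
t 11.6333 pos [0.5545 0.0368 0.0979] yaw 29.03 j [-6.700e-02  3.200e-02  1.900e+00 -1.000e-03  1.207e+00  9.970e-01] F [ 3.2 -2.6 -4.5] M [-0.37 -0.54 -0.03] 0.15599115219930418 58.56159746646881
shift cm [-0.12 -0.09 -0.01] turn [ 0.09 -0.06  0.03]
```

View pics/turn.png

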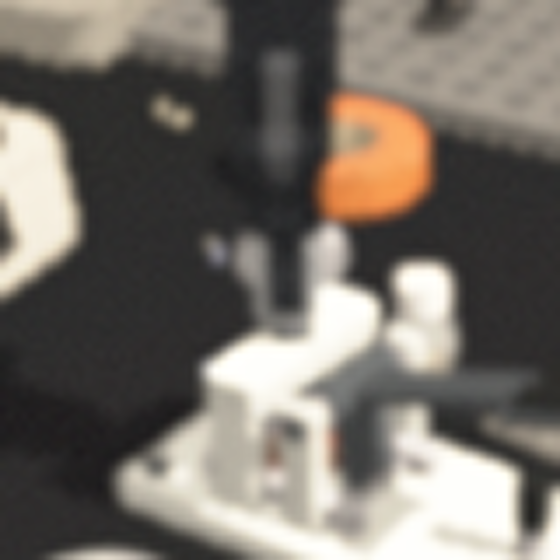

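The wings' ears show on both sides of the finger, at crop (255,265) and (328,255), so the screw has turned with the gripper. About 36° remain to the seat.

Request:
move_arm([
  [0,0,0,0,0,5,-1],
  [0,0,0,0,0,5,-1],
  [0,0,0,0,0,5,-1],
  [0,0,0,0,0,5,-1],
  [0,0,0,0,0,5,-1],
  [0,0,0,0,0,3,-1],
  [0,0,0,0,0,0,-1],
])

```text
time: 12.27
tool_pos: [0.5546, 0.0363, 0.0979]
tool_rot: [0.001, 1.0, 0.01, 0.001]
contact_force: [5.0, -4.1, -6.7]
gripper_width: 0.155
grasp_force: 58.6
```

```bash
python3 rem.py .553 .037 .098 -6.7
```

```text
t 12.2667 pos [0.5546 0.0363 0.0979] yaw 1.1 j [-0.068  0.033  1.9   -0.002  1.207  1.485] F [ 5.  -4.1 -6.7] M [-0.71 -0.79 -0.05] 0.1545705134549337 58.577919602394104
shift cm [-0.16 -0.07 -0.01] turn [ 0.11 -0.11  7.8 ]
```

Request:
move_arm([
  [0.1,0.1,0,0,0,2,-1],
  [0,0,0,0,0,2,-1],
  [0,0,0,0,0,2,-1],
  [0,0,0,0,0,0,-1],
])

```text
time: 12.6
tool_pos: [0.5547, 0.0361, 0.0979]
tool_rot: [0.0, 0.999, -0.042, -0.0]
contact_force: [1.4, -1.3, -4.8]
gripper_width: 0.147
grasp_force: 58.9
```

```bash
python3 rem.py .553 .037 .098 -6.7
```

```text
t 12.6 pos [0.5547 0.0361 0.0979] yaw -4.86 j [-0.069  0.034  1.898 -0.     1.21   1.587] F [ 1.4 -1.3 -4.8] M [-0.32 -0.16 -0.06] 0.1471405446266404 58.88151705265045
shift cm [-0.18 -0.07 -0.01] turn [0.02 0.04 1.84]
```

Request:
move_arm([
  [0,0,0,0,0,2,-1],
  [0,0,0,0,0,2,-1],
  [0,0,0,0,0,0,-1],
])

```text
time: 12.85
tool_pos: [0.5547, 0.0361, 0.0979]
tool_rot: [0.0, 0.997, -0.077, -0.0]
contact_force: [0.6, -2.5, -4.7]
gripper_width: 0.15
grasp_force: 58.8
```

```bash
python3 rem.py .553 .037 .098 -6.7
```

```text
t 12.85 pos [0.5547 0.0361 0.0979] yaw -8.84 j [-6.900e-02  3.400e-02  1.898e+00 -1.000e-03  1.210e+00  1.657e+00] F [ 0.6 -2.5 -4.7] M [-0.4  -0.16  0.15] 0.15047021623379894 58.83346080780029
shift cm [-0.18 -0.07 -0.01] turn [ 0.04  0.04 -2.14]
```

Request:
move_arm([
  [0,0,0,0,0,2,-1],
  [0,0,0,0,0,0,-1],
])

```text
time: 13.02
tool_pos: [0.5547, 0.036, 0.0979]
tool_rot: [0.0, 0.996, -0.094, -0.0]
contact_force: [0.8, -3.2, -5.7]
gripper_width: 0.15
grasp_force: 58.8
```

```bash
python3 rem.py .553 .037 .098 -6.7
```

```text
t 13.0167 pos [0.5547 0.036  0.0979] yaw -10.83 j [-6.900e-02  3.400e-02  1.898e+00 -1.000e-03  1.210e+00  1.691e+00] F [ 0.8 -3.2 -5.7] M [-0.54 -0.15  0.36] 0.15017214103337395 58.79076898097992
shift cm [-0.19 -0.07 -0.01] turn [ 0.05  0.04 -4.13]
```

Torque climbs steeply from tool yaw −6.9°, which is the clamp's axis, so the screw is seated. Back off to tool yaw about 83.5°.

Request:
move_arm([
  [0,0,0,0,0,-5,-1],
  [0,0,0,0,0,-5,-1],
  [0,0,0,0,0,-5,-1],
  [0,0,0,0,0,-5,-1],
  [0,0,0,0,0,-5,-1],
  [0,0,0,0,0,-5,-1],
  [0,0,0,0,0,-5,-1],
  [0,0,0,0,0,-5,-1],
  [0,0,0,0,0,-5,-1],
  [0,0,0,0,0,-5,-1],
  [0,0,0,0,0,-5,-1],
  [0,0,0,0,0,-5,-1],
  [0,0,0,0,0,-5,-1],
  [0,0,0,0,0,-5,-1],
  [0,0,0,0,0,-5,-1],
  [0,0,0,0,0,-5,-1],
  [0,0,0,0,0,-5,-1],
  [0,0,0,0,0,-5,-1],
  [0,0,0,0,0,-4.5,-1],
  [0,0,0,0,0,0,-1],
])

```text
time: 14.68
tool_pos: [0.5538, 0.0373, 0.0978]
tool_rot: [-0.002, 0.745, 0.667, -0.001]
contact_force: [-4.1, 1.9, -2.1]
gripper_width: 0.152
grasp_force: 59.2
```

```bash
python3 rem.py .553 .037 .098 83.3
python3 - <<'E'
from plant import manip
import cv2,numpy as np
g=manip.grab_frame("scene");f=manip.grab_frame("top")
b=cv2.resize(g["img"][165:265,230:330],None,fx=4,fy=4,interpolation=cv2.INTER_CUBIC)
a=cv2.resize(f["img"][160:285,225:350],(400,400),interpolation=cv2.INTER_CUBIC)
cv2.imwrite("pics/end.png",np.hstack([a,b]))
E
```

```text
t 14.6833 pos [0.5538 0.0373 0.0978] yaw 83.7 j [-0.068  0.034  1.899  0.002  1.212  0.041] F [-4.1  1.9 -2.1] M [0.38 0.62 0.08] 0.1518084909610482 59.166823625564575
shift cm [-0.03 -0.08 -0.02] turn [-0.21 -0.1   0.4 ]
```

View pics/end.png

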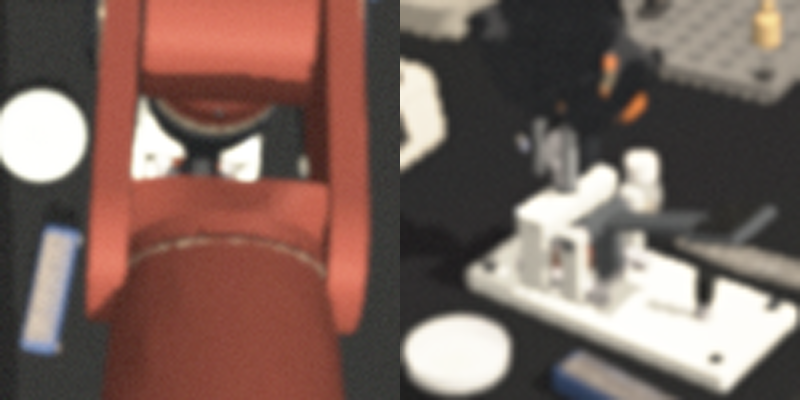

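The wings are held between the pads (crop right, about (560,155)), the paddle is up, and the bystanders are in place. Handing in.

```bash
python3 -c "
from plant import manip
print(manip.job_done())"
```

```text
the job is handed in; nothing more can be done
None
```

I pressed the paddle to its stop and let it spring back up, seated the screw and backed it off about 90°, with the wings still gripped at about 59 N; the job is handed in, though I saw the carrier move towards the fence only in part, so its being home rests on the paddle reaching its stop.

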